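# Feel a salvaged basin's rim for chips

### The job

Check the front rim of the white hand basin for chips by feel: with the gripper's fingers shut, run the fingertips lightly along the top of the bowed front rim, from the end beside the chromed pillar tap all the way to the other end, then come away clear. Press only gently, do not lift the basin, and leave the tap and the other loose things where they stand.

Things in the scene. Friction and masses are not known exactly. Their poses are not given: they have to be found in the camera images.
- cradle: Fixed packing cradle of pale wood with a grey soft pad, about 200 x 270 mm; it carries the basin. Origin on the table under the basin's middle; x points from the bowed front rim to the tap deck at the back, y to the basin's left end as seen from its front (robot side), z up. It stands anywhere within 5 to 6 cm of its usual place, turned by up to 0.3 rad.
- basin (a joint): Sinking of the white ceramic hand basin (362 mm wide, 243 mm front to back) into its pad, in m: 0 at rest, positive pressed down, negative lifted. It gives straight down only, like a spring of 1.2 N per mm (damped, 25 mm at most), and cannot shift or tip sideways. The flat tap deck with its one hole is at the back; the bowed rim is at the front, towards the robot.
- tap: Loose chromed pillar tap, standing on the table 130 to 160 mm beyond the left or the right end of the basin's front rim; 119 mm tall, round foot 60 mm across, curved spout reaching 77 mm from its axis, cross-shaped handle on top. Origin at the middle of the underside. It only marks the end where to begin; leave it alone.
- trap: Loose chromed bottle trap standing beyond the other end of the basin: a plain stepped cylinder without spout or handle, 68 mm across, 105 mm tall. Origin at the middle of the underside. Leave it alone.
- dish: Loose white ceramic soap dish, round, 100 mm across, 22 mm tall, on the table beside the basin's back. Origin at the middle of the underside. Leave it alone.
- tee: Loose brass pipe tee standing beside the basin's back, 82 mm long, 62 mm tall. Origin at the middle of the underside. Leave it alone.
- rim0: One seventh of the basin's bowed front rim, the left (+y of the cradle) end length: 51 mm long, 22 mm wide, flat smooth top with rolled edges. Origin at the middle of its top face, 160 mm above the table. The seven lengths join flush into one arc of 314 mm radius (to the rim's middle line) that bows towards the robot; axes as the cradle's.
- rim1: One seventh of the basin's bowed front rim, second from the left: 51 mm long, 22 mm wide, flat smooth top with rolled edges. Origin at the middle of its top face, 160 mm above the table. The seven lengths join flush into one arc of 314 mm radius (to the rim's middle line) that bows towards the robot; axes as the cradle's.
- rim2: One seventh of the basin's bowed front rim, third from the left: 51 mm long, 22 mm wide, flat smooth top with rolled edges. Origin at the middle of its top face, 160 mm above the table. The seven lengths join flush into one arc of 314 mm radius (to the rim's middle line) that bows towards the robot; axes as the cradle's.
- rim3: One seventh of the basin's bowed front rim, the middle length: 51 mm long, 22 mm wide, flat smooth top with rolled edges. Origin at the middle of its top face, 160 mm above the table. The seven lengths join flush into one arc of 314 mm radius (to the rim's middle line) that bows towards the robot; axes as the cradle's.
- rim4: One seventh of the basin's bowed front rim, third from the right: 51 mm long, 22 mm wide, flat smooth top with rolled edges. Origin at the middle of its top face, 160 mm above the table. The seven lengths join flush into one arc of 314 mm radius (to the rim's middle line) that bows towards the robot; axes as the cradle's.
- rim5: One seventh of the basin's bowed front rim, second from the right: 51 mm long, 22 mm wide, flat smooth top with rolled edges. Origin at the middle of its top face, 160 mm above the table. The seven lengths join flush into one arc of 314 mm radius (to the rim's middle line) that bows towards the robot; axes as the cradle's.
- rim6: One seventh of the basin's bowed front rim, the right (-y of the cradle) end length: 51 mm long, 22 mm wide, flat smooth top with rolled edges. Origin at the middle of its top face, 160 mm above the table. The seven lengths join flush into one arc of 314 mm radius (to the rim's middle line) that bows towards the robot; axes as the cradle's.

How it is judged:
By the outcome, as a careful person would: the job done as asked, in the order asked, and still so for the second after the job is handed in, with the robot touching nothing.
It also fails if it takes over 45 s, if anything falls off the work surface, if the arm or the gripper's body presses on something with over 40 N, if the wrist force passes 120 N, or if a joint passes its speed limit or range.

### The arm

A 6-joint arm with a two-finger parallel gripper is mounted at the origin on the work surface. World frame = base frame: x ahead of the robot, y to its left, z up, the work surface at z = 0. Lengths are in m, angles in rad, forces in N, time in s.
With the tool pointing down it reaches from about 0.35 to 0.975 m from the base axis. Payload 4.9 kg.
Tool frame: the origin (TCP) lies midway between the tips of the shut fingers; the grasp point (between the pads) lies 19 mm behind it; z points along the fingers, y is the direction in which the jaws open and shut (so a half turn about z gives the same grasp; the last joint's range is limited). The gripper opens to 85 mm and grips with 20 to 120 N. Pads are 22 mm wide; open, the fingers measure 114 mm over their backs; the gripper's body (76 mm by 85 mm) begins 54 mm behind the grasp point. The pads swing forward as they close: fully open they stand 13 mm farther back than shut.
Start: joints at [1.224, 0.053, 1.613, -0, 1.476, -0.119], TCP at [0.141, 0.609, 0.231] pointing down, gripper open.
Joint ranges: [-3.01, 3.01], [-1.01, 2.22], [0.06, 2.58], [-1.02, 4.17], [0.09, 2.62], [-3.14, 3.14]. Speed limits (rad/s): [2.57, 2.57, 3.14, 3.14, 3.14, 3.14].

### API

Orientations are given as a rotation vector (axis times angle).
In Python, from station import ctrl gives the robot as it stands.
- The arm moves only by the tool drive_tool, never from a script. Its argument "moves" is one flat list of numbers, 7 for each row, row after row: the turn, a rotation vector about the world's x, y, z in degrees, then the shift along the world's x, y, z in m, then the closure, from 0 (fully open) to 1 (shut). A call has exactly 5 rows; each row shifts and turns the commanded pose from where the row before left it; what a row does not reach is not made up. A row lasts 1/8 s, in which the tool goes at most 62.5 mm and 10.7 degrees, less where a joint would pass 70% of its speed; a pose out of reach is approached as far as the arm can. A call is refused whole if a number of a shift passes 0.0625 or a number of a turn 10.7, either way. A call with a gripper value outside its range is refused whole. The fingers move at their own pace and stop on an object; "newtons" is the grip in N (left out, the last holds). Time passes only in rows, so rows that do not move let the fingers close, or fill a call up. It gives the time, the measured TCP pose, the force and the opening at its end, in the units of the state.
- ctrl.get_obs(): the state, without advancing time (a new reading comes with each control period).
- ctrl.get_image(name): name is "scene" or "top" or "wrist"; returns the picture (480x640x3 uint8, red, green, blue); there is no depth.
- ctrl.get_calibration(name): a dict with "fx", "fy", "cx", "cy" (pixels), "rvec" (rotation vector, rad) and "tvec" (3), from world to camera coordinates, as OpenCV has them; the wrist camera has in their place "T_tool_cam" (4x4, takes a point from camera to tool coordinates, whose origin is the TCP and whose axes are the flange's). Camera axes: x right, y down, z forward; pixel columns grow to the right and rows downward; lengths in m; the calibration is good to about 2 mm. The wrist camera is an equidistant fisheye: a pixel r from the principal point sees the ray r / f radians off the axis. A picture is of the moment at which its call begins: read the wrist's pose just before it. get_calibration takes no time and is no camera call.
- ctrl.finish_job(): hands the job in, once; it reports no verdict.
The state is a dict: "t": time; "q": joint angles; "dq": joint speeds; "effort": joint torques, N m; "tool_pos": TCP position; "tool_rot": TCP orientation; "contact_force": force on the tool from outside, world axes, zero at the start; "wrist_torque": the same for the moment, N m; "opening": finger opening in m.
Only numpy, scipy, OpenCV 4.12 (cv2) and the standard library are available. Lean on these libraries where they do the work, as an engineer would, in place of code of your own. Each camera call takes 0.05 s, during which the arm holds its last target.

## Working session

There is one attempt and no reset: what is moved stays moved. The work goes in short steps, Python scripts to look and compute and a tool call to move; the robot and the scene stay as the last step left them, time stands still between calls to the robot, and variables do not carry over. Pictures are saved under pics/ and viewed, and the job is handed in when it is done.

Besides the shell and the picture viewer there is one more tool, called after ">>>" by a JSON object that holds its "name" and its "arguments", one argument or row to a line. drive_tool: Moves the arm, as the interface text tells. Its arguments: {"type":"object","properties":{"moves":{"type":"array","items":{"type":"number"}},"newtons":{"type":"number"}},"required":["moves"]}

```bash
ls; mkdir -p pics; python3 - <<'E'
from station import ctrl
import cv2
o=ctrl.get_obs(); print({k:(v if not hasattr(v,'round') else v) for k,v in o.items()})
for n in("scene","top"):
    im=ctrl.get_image(n); cv2.imwrite(f"pics/{n}0.png",im[:,:,::-1]); print(n,ctrl.get_calibration(n))
E
```

```text
pics
{'t': 0.0, 'q': array([ 1.22397946e+00,  5.33796038e-02,  1.61428677e+00,  1.65985052e-05,
        1.47597655e+00, -1.18996811e-01]), 'dq': array([-0.0011158 , -0.00017096, -0.00069747, -0.00042771, -0.00050187,
       -0.00128281]), 'effort': array([-1.25504866e-03, -3.93685198e+01, -3.70174706e+01, -2.47762700e-04,
        7.05985483e-03, -1.35787369e-05]), 'tool_pos': array([0.14094229, 0.60827159, 0.23005322]), 'tool_rot': array([-0.3570322 , -3.12074487,  0.00312712]), 'contact_force': array([-0.39671586,  0.15784732, -0.32788044]), 'wrist_torque': array([-0.01474064,  0.03643762, -0.00247677]), 'opening': 0.08561209832542334}
scene {'fx': 535.5312226811227, 'fy': 535.5312226811227, 'cx': 314.242927074269, 'cy': 240.6415678728455, 'rvec': array([ 2.16568557,  0.61659987, -0.30532481]), 'tvec': array([-0.49155862, -0.08493671,  1.53713208])}
top {'fx': 439.7521581974618, 'fy': 439.7521581974618, 'cx': 321.56335648377217, 'cy': 236.64171874382183, 'rvec': array([ 2.14380677, -2.17484498,  0.10745539]), 'tvec': array([0.01533331, 0.60683472, 0.98027033])}
```

View pics/scene0.png

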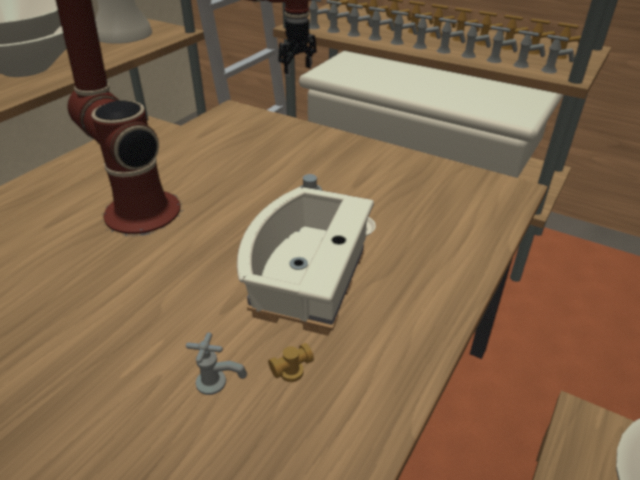

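View pics/top0.png

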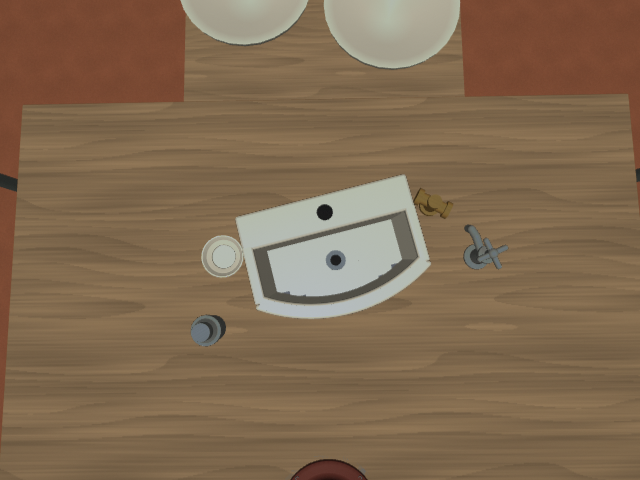

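The top view shows the basin with its bowed rim facing the robot: left end near (257,307), right end near (429,262). The tap is at (480,258), on the right (-y), and the trap is on the left at (207,331). So the stroke runs from right to left. I'll enlarge next.

```bash
cat > h.py <<'E'
import numpy as np,cv2
from station import ctrl
def cam(n):
    c=ctrl.get_calibration(n);K=np.array([[c['fx'],0,c['cx']],[0,c['fy'],c['cy']],[0,0,1.]])
    return K,np.array(c['rvec']),np.array(c['tvec'])
def pix2(n,uv,z):
    K,r,t=cam(n);R=cv2.Rodrigues(r)[0];C=-R.T@t
    out=[]
    for u,v in uv:
        d=R.T@np.linalg.inv(K)@[u,v,1]; out.append(C+d*(z-C[2])/d[2])
    return np.array(out)
def proj(n,P):
    K,r,t=cam(n); return cv2.projectPoints(np.array(P,float).reshape(-1,1,3),r,t,K,None)[0][:,0]
E
python3 - <<'E'
from h import *
im=cv2.imread('pics/top0.png')
cv2.imwrite('pics/topc.png',cv2.resize(im[170:330,230:440],None,fx=3.8,fy=3.75,interpolation=cv2.INTER_CUBIC))
print(pix2('top',[(257,307),(429,262),(236,217),(405,176)],.16).round(4))
E
```

```text
[[ 0.4544  0.1354  0.16  ]
 [ 0.5388 -0.2086  0.16  ]
 [ 0.6357  0.1785  0.16  ]
 [ 0.715  -0.1669  0.16  ]]
```

View pics/topc.png

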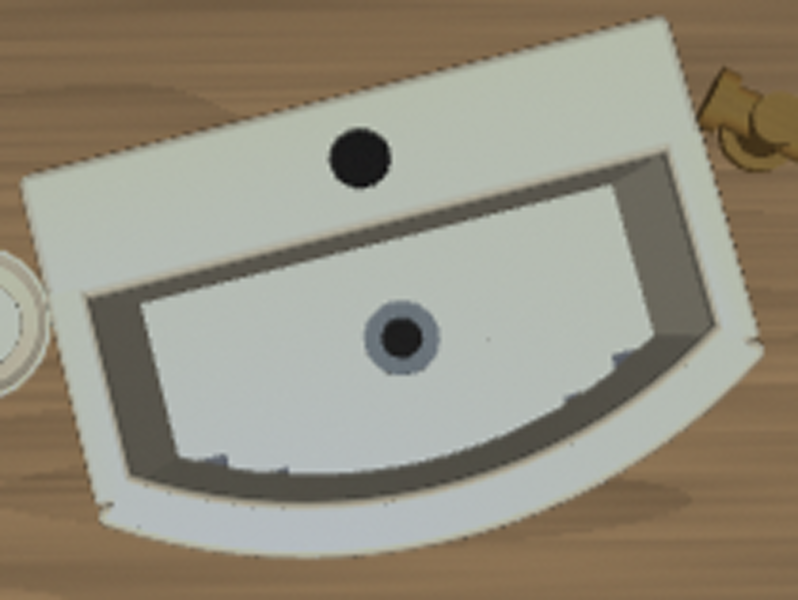

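```bash
cat > fit.py <<'E'
from h import *
from scipy.optimize import least_squares
s=np.array([3.8,3.75]);f=lambda p:np.array(p)/s+[230,170]-.4
o=f([(110,522),(200,545),(310,557),(400,550),(500,527),(600,485),(700,420),(755,356)])
i=f([(135,477),(200,495),(310,504),(400,495),(500,463),(600,413),(708,330)])
O=pix2('top',o,.157)[:,:2];I=pix2('top',i,.159)[:,:2]
r=least_squares(lambda c:np.r_[np.linalg.norm(O-c[:2],axis=1)-c[2]-.011,np.linalg.norm(I-c[:2],axis=1)-c[2]+.011],[.8,0,.314])
print(r.x,(r.fun*1e3).round(1))
r=least_squares(lambda c:np.r_[np.linalg.norm(O-c,axis=1)-.325,np.linalg.norm(I-c,axis=1)-.303],[.8,0])
print(r.x,(r.fun*1e3).round(1)); c=r.x
b=pix2('top',f([(22,182),(660,17)]),.16)[:,:2]; d=b[0]-b[1]; print('back',np.linalg.norm(d),b); yaw=np.arctan2(-d[0],d[1])
e=pix2('top',f([(100,518),(763,348)]),.157)[:,:2]; d2=e[0]-e[1]; print('ends',np.linalg.norm(d2),np.arctan2(-d2[0],d2[1]),yaw)
yaw=(yaw+np.arctan2(-d2[0],d2[1]))/2
a=51/314
if __name__=='__main__':
    for k in np.arange(-3.5,3.6,.5):
        th=yaw+np.pi-a*k   # k=-3.5 -> right? checked by y
        P=c+.314*np.array([np.cos(th),np.sin(th)]); print(k,P.round(4))
    print('tap,trap',pix2('top',[(477,259),(207,331)],0.05).round(3))
    im=cv2.imread('pics/scene0.png'); 
    for rr in(.303,.314,.325):
        th=yaw+np.pi-a*np.linspace(-3.5,3.5,40)
        for n in('scene',):
            for p in proj(n,np.c_[c[0]+rr*np.cos(th),c[1]+rr*np.sin(th),0*th+.16]): cv2.circle(im,tuple((p*8).round().astype(int).tolist()),4,(0,0,255),-1,cv2.LINE_AA,3)
    cv2.imwrite('pics/ov.png',cv2.resize(im[160:340,200:410],None,fx=3.3,fy=3.3))
E
python3 fit.py
```

```text
[0.752017   0.02552944 0.30672373] [ 2.1  2.   3.3  3.3  3.8  4.4  5.7  1.6 -2.5 -1.9 -2.5 -3.2 -5.9 -6.2
 -3.9]
[0.75959433 0.02733459] [ 1.4  1.8  3.6  3.8  4.3  4.7  5.5  0.9 -3.2 -2.1 -2.2 -2.7 -5.4 -6.1
 -4.6]
back 0.35376813030304854 [[ 0.63340518  0.17976794]
 [ 0.71899753 -0.16348975]]
ends 0.3602883473486357 0.2387997516220537 0.244369687064335
-3.5 [ 0.5431 -0.2001]
-3.0 [ 0.5254 -0.1818]
-2.5 [ 0.5092 -0.1621]
-2.0 [ 0.4946 -0.1412]
-1.5 [ 0.4818 -0.1191]
-1.0 [ 0.4709 -0.0961]
-0.5 [ 0.4618 -0.0723]
0.0 [ 0.4547 -0.0478]
0.5 [ 0.4496 -0.0228]
1.0 [0.4466 0.0025]
1.5 [0.4456 0.028 ]
2.0 [0.4467 0.0534]
2.5 [0.4498 0.0787]
3.0 [0.455  0.1037]
3.5 [0.4622 0.1282]
tap,trap [[ 0.549 -0.342  0.05 ]
 [ 0.398  0.264  0.05 ]]
```

```bash
python3 -c "
from h import *
c=ctrl.get_calibration('wrist');print(c)"
```

```text
{'fx': 371.64829954431775, 'fy': 371.64829954431775, 'cx': 318.5596146563318, 'cy': 240.56139874623875, 'T_tool_cam': array([[-6.61281173e-04, -9.54902873e-01, -2.96917609e-01,
         7.58401428e-02],
       [ 9.99999181e-01, -3.06062507e-04, -1.24283859e-03,
        -1.54228333e-04],
       [ 1.09591479e-03, -2.96918188e-01,  9.54902293e-01,
        -1.42012077e-01],
       [ 0.00000000e+00,  0.00000000e+00,  0.00000000e+00,
         1.00000000e+00]])}
```

View pics/ov.png

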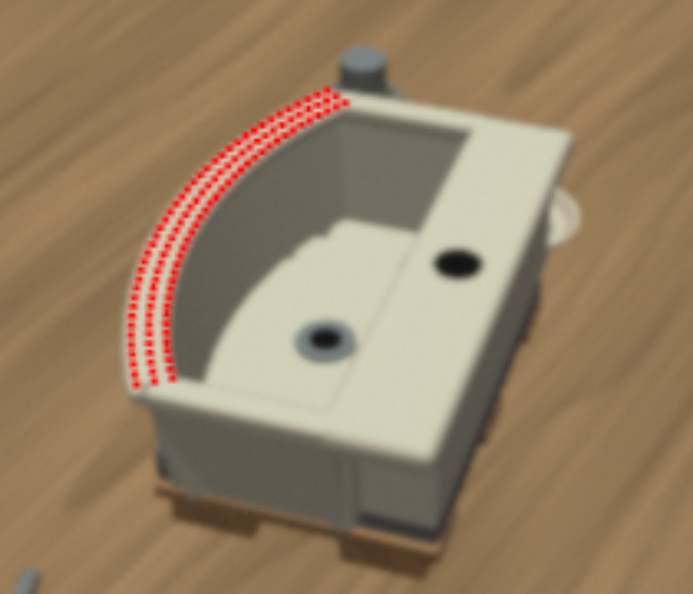

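The fit looks sound: residuals are symmetric (the rolled edges look about 4 mm wider on each side), and the end width of 360 mm compares with 362 mm given. The stroke starts at the right end, about (0.541,-0.198), and finishes near (0.461,0.125). I'll move over with the fingers shutting and stay at z≥0.23.

>>> {"name": "drive_tool", "arguments": {
  "moves": [0,0,0,0.035,-0.045,0.004,1,0,0,0,0.035,-0.045,0.004,1,0,0,0,0.035,-0.045,0.004,1,0,0,0,0.035,-0.045,0.004,1,0,0,0,0.035,-0.045,0.004,1],
  "newtons": 30
}}

```text
t: 0.72
tool_pos: [0.3167, 0.3821, 0.251]
tool_rot: [-0.356, -3.121, 0.001]
contact_force: [-0.3, -0.3, 0.5]
opening: 0.0003
```

>>> {"name": "drive_tool", "arguments": {
  "moves": [0,0,0,0.03,-0.05,0,1,0,0,0,0.03,-0.05,0,1,0,0,0,0.03,-0.05,0,1,0,0,0,0.03,-0.05,0,1,0,0,0,0.03,-0.05,0,1]
}}

```text
t: 1.35
tool_pos: [0.4666, 0.132, 0.251]
tool_rot: [-0.357, -3.121, -0.0]
contact_force: [0.3, 0.8, 0.6]
opening: -0.0001
```

>>> {"name": "drive_tool", "arguments": {
  "moves": [0,0,0,0.012,-0.055,0,1,0,0,0,0.012,-0.055,0,1,0,0,0,0.012,-0.055,0,1,0,0,0,0.012,-0.055,0,1,0,0,0,0.012,-0.055,0,1]
}}

```text
t: 1.98
tool_pos: [0.526, -0.143, 0.2508]
tool_rot: [-0.357, -3.121, -0.001]
contact_force: [-0.0, 0.1, 0.0]
opening: -0.0003
```

>>> {"name": "drive_tool", "arguments": {
  "moves": [0,0,0,0.005,-0.025,-0.025,1,0,0,0,0.005,-0.02,-0.02,1,0,0,0,0.003,-0.008,-0.015,1,0,0,0,0,0,-0.005,1,0,0,0,0,0,0,1]
}}

```text
t: 2.6
tool_pos: [0.5391, -0.1934, 0.1863]
tool_rot: [-0.356, -3.121, -0.001]
contact_force: [0.7, -0.7, 0.9]
opening: -0.0001
```

```bash
python3 - <<'E'
from h import *
from scipy.spatial.transform import Rotation as Ro
import contextlib,io
with contextlib.redirect_stdout(io.StringIO()): import fit
c,yaw,a=fit.c,fit.yaw,fit.a
o=ctrl.get_obs(); im=ctrl.get_image('wrist')[:,:,::-1].copy(); cv2.imwrite('pics/w1raw.png',im)
w=ctrl.get_calibration('wrist'); T=np.eye(4);T[:3,:3]=Ro.from_rotvec(o['tool_rot']).as_matrix();T[:3,3]=o['tool_pos'];M=np.linalg.inv(T@w['T_tool_cam'])
K=np.array([[w['fx'],0,w['cx']],[0,w['fy'],w['cy']],[0,0,1.]])
for rr in(.303,.314,.325):
    th=yaw+np.pi-a*np.linspace(-3.5,3.5,60)
    P=np.c_[c[0]+rr*np.cos(th),c[1]+rr*np.sin(th),0*th+.16]; Q=P@M[:3,:3].T+M[:3,3]
    Q=Q[Q[:,2]>.02]
    for p in cv2.fisheye.projectPoints(Q.reshape(-1,1,3),np.zeros(3),np.zeros(3),K,np.zeros(4))[0][:,0]: 
        if abs(p).max()<2000: cv2.circle(im,tuple((p*8).round().astype(int).tolist()),12,(0,0,255),-1,cv2.LINE_AA,3)
cv2.imwrite('pics/w1.png',im); print(o['tool_pos'],o['contact_force'])
im=ctrl.get_image('top')[:,:,::-1];cv2.imwrite('pics/t1.png',cv2.resize(im[170:330,230:510],None,fx=2.8,fy=2.8))
E
```

```text
[ 0.53908382 -0.19338743  0.18626664] [ 0.72994832 -0.6813931   0.91172196]
```

View pics/w1.png

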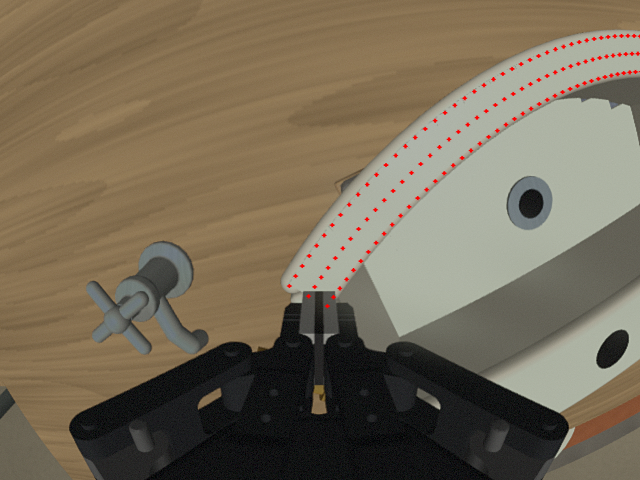

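View pics/t1.png

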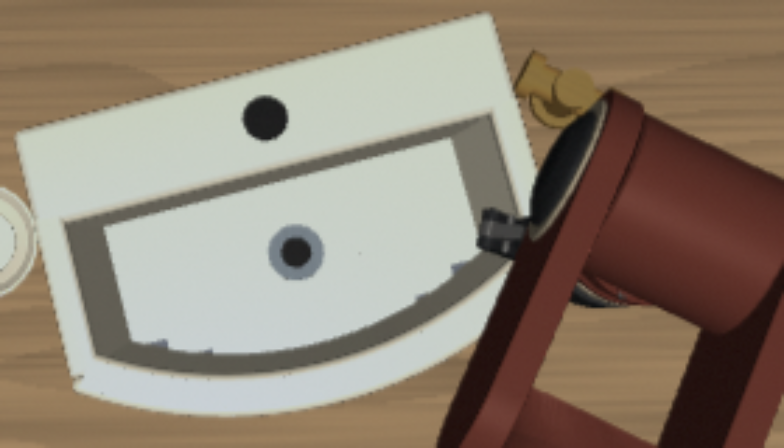

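The wrist view shows the fitted arc lying on the rim. The shut fingertips at (320,300) are over its tap-side end, and the tap at (150,290) is well clear. Lowering now.

>>> {"name": "drive_tool", "arguments": {
  "moves": [0,0,0,0.001,-0.002,-0.01,1,0,0,0,0,-0.001,-0.007,1,0,0,0,0,0,-0.004,1,0,0,0,0,0,-0.002,1,0,0,0,0,0,-0.001,1]
}}

```text
t: 3.32
tool_pos: [0.5402, -0.1972, 0.1622]
tool_rot: [-0.357, -3.121, 0.0]
contact_force: [-0.4, 0.4, 0.3]
opening: 0.0001
```

>>> {"name": "drive_tool", "arguments": {
  "moves": [0,0,0,0,0,-0.001,1,0,0,0,0,0,-0.001,1,0,0,0,0,0,-0.001,1,0,0,0,0,0,0,1,0,0,0,0,0,0,1]
}}

```text
t: 3.95
tool_pos: [0.5402, -0.1972, 0.1595]
tool_rot: [0.357, 3.121, -0.0]
contact_force: [0.2, 0.6, 0.6]
opening: 0.0001
```

>>> {"name": "drive_tool", "arguments": {
  "moves": [0,0,0,0,0,-0.0005,1,0,0,0,0,0,-0.0005,1,0,0,0,0,0,-0.0005,1,0,0,0,0,0,0,1,0,0,0,0,0,0,1]
}}

```text
t: 4.58
tool_pos: [0.5402, -0.1972, 0.158]
tool_rot: [0.357, 3.121, -0.0]
contact_force: [0.5, -0.1, 2.9]
opening: 0.0001
```

```bash
python3 - <<'E'
from h import *
o=ctrl.get_obs();print(o['tool_pos'],o['contact_force'],o['wrist_torque'])
cv2.imwrite('pics/w2.png',cv2.resize(ctrl.get_image('wrist')[220:340,240:400,::-1],None,fx=4,fy=4))
E
```

```text
[ 0.5402267  -0.19721119  0.15798153] [ 0.53531791 -0.10761806  2.86856648] [ 0.05695086  0.05874156 -0.01038612]
```

View pics/w2.png

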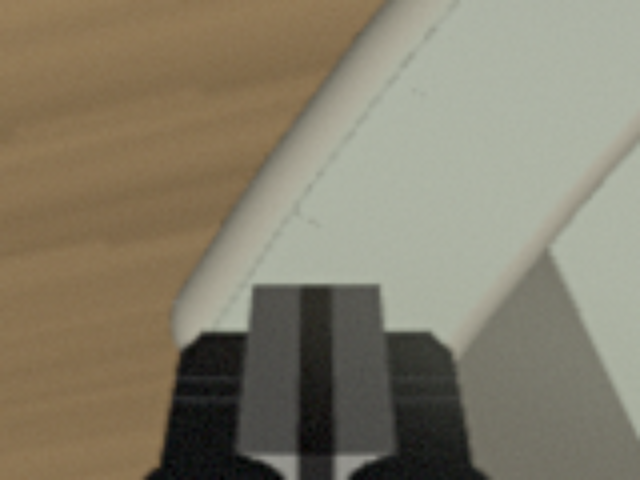

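Contact is about 2.5–3 N with the fingertips centred on the rim's end. Starting the stroke at about 25 mm per call.

>>> {"name": "drive_tool", "arguments": {
  "moves": [0,0,0,-0.003,0.0031,0,1,0,0,0,-0.003,0.0031,0,1,0,0,0,-0.003,0.0031,0,1,0,0,0,-0.003,0.0031,0,1,0,0,0,-0.003,0.0031,0,1]
}}

```text
t: 5.25
tool_pos: [0.525, -0.1815, 0.158]
tool_rot: [0.357, 3.121, -0.0]
contact_force: [1.0, -0.4, 2.3]
opening: 0.0001
```

>>> {"name": "drive_tool", "arguments": {
  "moves": [0,0,0,-0.0032,0.0039,0,1,0,0,0,-0.0032,0.0039,0,1,0,0,0,-0.0032,0.0039,0,1,0,0,0,-0.0032,0.0039,0,1,0,0,0,-0.0032,0.0039,0,1]
}}

```text
t: 5.88
tool_pos: [0.5089, -0.1619, 0.1578]
tool_rot: [0.357, 3.121, -0.0]
contact_force: [0.5, -1.2, 2.6]
opening: -0.0001
```

>>> {"name": "drive_tool", "arguments": {
  "moves": [0,0,0,-0.0029,0.0041,0,1,0,0,0,-0.0029,0.0041,0,1,0,0,0,-0.0029,0.0041,0,1,0,0,0,-0.0029,0.0041,0,1,0,0,0,-0.0029,0.0041,0,1]
}}

```text
t: 6.5
tool_pos: [0.4944, -0.1414, 0.1578]
tool_rot: [-0.357, -3.121, 0.0]
contact_force: [0.4, -2.4, 2.6]
opening: 0.0002
```

>>> {"name": "drive_tool", "arguments": {
  "moves": [0,0,0,-0.0026,0.0044,0,1,0,0,0,-0.0026,0.0044,0,1,0,0,0,-0.0026,0.0044,0,1,0,0,0,-0.0026,0.0044,0,1,0,0,0,-0.0026,0.0044,0,1]
}}

```text
t: 7.12
tool_pos: [0.4814, -0.1194, 0.1578]
tool_rot: [-0.357, -3.121, 0.0]
contact_force: [0.9, -2.1, 2.3]
opening: -0.0002
```

>>> {"name": "drive_tool", "arguments": {
  "moves": [0,0,0,-0.0022,0.0046,0,1,0,0,0,-0.0022,0.0046,0,1,0,0,0,-0.0022,0.0046,0,1,0,0,0,-0.0022,0.0046,0,1,0,0,0,-0.0022,0.0046,0,1]
}}

```text
t: 7.75
tool_pos: [0.4705, -0.0963, 0.1578]
tool_rot: [-0.357, -3.121, -0.0]
contact_force: [0.9, -1.8, 2.9]
opening: -0.0
```

```bash
python3 - <<'E'
from h import *
o=ctrl.get_obs();print(o['tool_pos'],o['contact_force'])
cv2.imwrite('pics/w3.png',ctrl.get_image('wrist')[:,:,::-1])
E
```

```text
[ 0.47047304 -0.09634883  0.15777341] [ 0.93595544 -1.76283689  2.93988987]
```

View pics/w3.png

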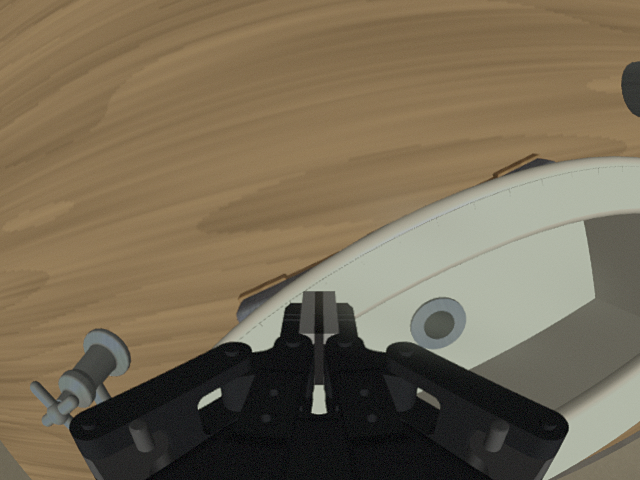

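The tips at (320,310) are still mid-rim with steady force of 2.3–2.9 N. Carrying on.

>>> {"name": "drive_tool", "arguments": {
  "moves": [0,0,0,-0.0017,0.0048,0,1,0,0,0,-0.0017,0.0048,0,1,0,0,0,-0.0017,0.0048,0,1,0,0,0,-0.0017,0.0048,0,1,0,0,0,-0.0017,0.0048,0,1]
}}

```text
t: 8.43
tool_pos: [0.462, -0.0723, 0.1578]
tool_rot: [-0.357, -3.121, 0.0]
contact_force: [0.6, -2.4, 2.8]
opening: 0.0001
```

>>> {"name": "drive_tool", "arguments": {
  "moves": [0,0,0,-0.0014,0.0049,0,1,0,0,0,-0.0014,0.0049,0,1,0,0,0,-0.0014,0.0049,0,1,0,0,0,-0.0014,0.0049,0,1,0,0,0,-0.0014,0.0049,0,1]
}}

```text
t: 9.05
tool_pos: [0.455, -0.0478, 0.1578]
tool_rot: [-0.357, -3.121, 0.0]
contact_force: [0.9, -1.2, 1.8]
opening: -0.0002
```

>>> {"name": "drive_tool", "arguments": {
  "moves": [0,0,0,-0.001,0.005,0,1,0,0,0,-0.001,0.005,0,1,0,0,0,-0.001,0.005,0,1,0,0,0,-0.001,0.005,0,1,0,0,0,-0.001,0.005,0,1]
}}

```text
t: 9.68
tool_pos: [0.4501, -0.0228, 0.1578]
tool_rot: [-0.357, -3.121, -0.0]
contact_force: [1.1, -1.9, 3.3]
opening: 0.0
```

>>> {"name": "drive_tool", "arguments": {
  "moves": [0,0,0,-0.0006,0.0051,0,1,0,0,0,-0.0006,0.0051,0,1,0,0,0,-0.0006,0.0051,0,1,0,0,0,-0.0006,0.0051,0,1,0,0,0,-0.0006,0.0051,0,1]
}}

```text
t: 10.3
tool_pos: [0.4471, 0.0027, 0.1578]
tool_rot: [-0.357, -3.121, -0.0]
contact_force: [0.3, -1.3, 2.2]
opening: 0.0002
```

```bash
python3 - <<'E'
from h import *
o=ctrl.get_obs();print(o['tool_pos'],o['contact_force'])
cv2.imwrite('pics/w4.png',ctrl.get_image('wrist')[:,:,::-1])
E
```

```text
[0.44708086 0.00268444 0.15780515] [ 0.26153311 -1.27513786  2.16515537]
```

View pics/w4.png

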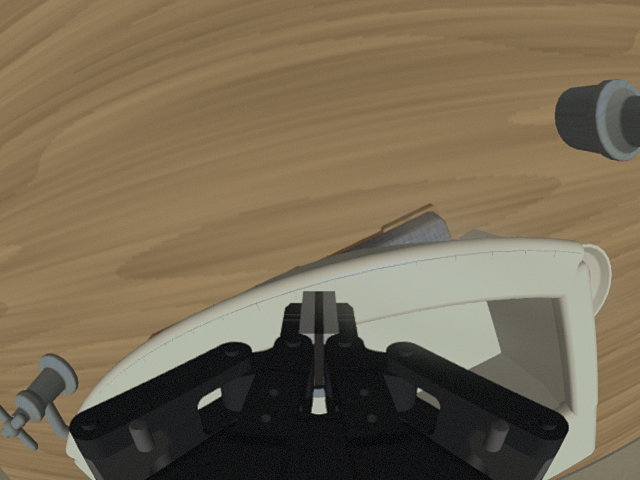

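```bash
python3 - <<'E'
from h import *
from scipy.spatial.transform import Rotation as Ro
import contextlib,io
with contextlib.redirect_stdout(io.StringIO()): import fit
c,yaw,a=fit.c,fit.yaw,fit.a
o=ctrl.get_obs(); im=cv2.imread('pics/w4.png')
w=ctrl.get_calibration('wrist'); T=np.eye(4);T[:3,:3]=Ro.from_rotvec(o['tool_rot']).as_matrix();T[:3,3]=o['tool_pos'];M=np.linalg.inv(T@w['T_tool_cam'])
K=np.array([[w['fx'],0,w['cx']],[0,w['fy'],w['cy']],[0,0,1.]])
def pr(P,col):
    Q=P@M[:3,:3].T+M[:3,3]
    for p in cv2.fisheye.projectPoints(Q.reshape(-1,1,3),np.zeros(3),np.zeros(3),K,np.zeros(4))[0][:,0]: cv2.circle(im,tuple((p*8).round().astype(int).tolist()),8,col,-1,cv2.LINE_AA,3)
for rr in(.303,.314,.325):
    th=yaw+np.pi-a*np.linspace(0.5,3.5,40)
    pr(np.c_[c[0]+rr*np.cos(th),c[1]+rr*np.sin(th),0*th+.158],(0,0,255))
pr(o['tool_pos'][None],(0,255,0))
cv2.imwrite('pics/w4o.png',cv2.resize(im[220:420,270:620],None,fx=2.25,fy=2.25))
E
```

```text
(no output)
```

View pics/w4o.png

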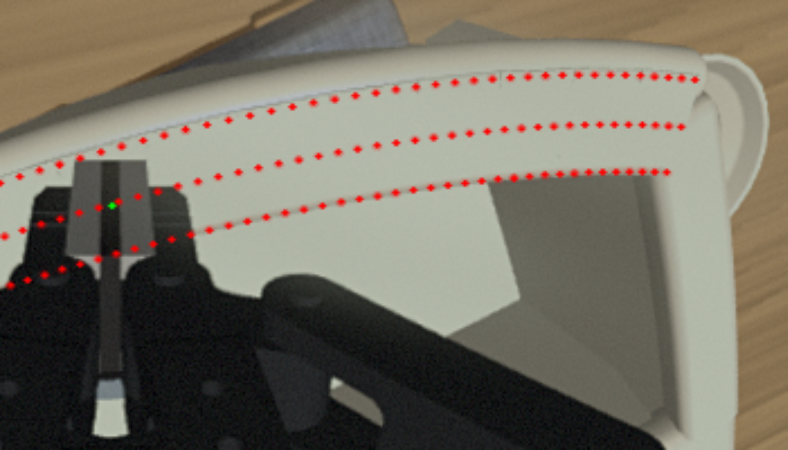

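The overlay (arc at r=303/314/325 mm, TCP green) matches the rim edges within about 2 mm, and the TCP is on the middle line. Finishing the stroke.

>>> {"name": "drive_tool", "arguments": {
  "moves": [0,0,0,-0.0004,0.0051,0,1,0,0,0,-0.0004,0.0051,0,1,0,0,0,-0.0003,0.0051,0,1,0,0,0,-0.0002,0.0051,0,1,0,0,0,-0.0001,0.0051,0,1]
}}

```text
t: 10.98
tool_pos: [0.4457, 0.0282, 0.1578]
tool_rot: [-0.357, -3.121, 0.0]
contact_force: [-0.2, -1.6, 2.7]
opening: -0.0
```

>>> {"name": "drive_tool", "arguments": {
  "moves": [0,0,0,0.0001,0.0051,0,1,0,0,0,0.0001,0.0051,0,1,0,0,0,0.0002,0.0051,0,1,0,0,0,0.0002,0.0051,0,1,0,0,0,0.0003,0.0051,0,1]
}}

```text
t: 11.6
tool_pos: [0.4466, 0.0537, 0.1578]
tool_rot: [-0.357, -3.121, 0.0]
contact_force: [0.5, -0.8, 2.2]
opening: -0.0
```

>>> {"name": "drive_tool", "arguments": {
  "moves": [0,0,0,0.0005,0.0051,0,1,0,0,0,0.0006,0.0051,0,1,0,0,0,0.0006,0.0051,0,1,0,0,0,0.0007,0.0051,0,1,0,0,0,0.0007,0.0051,0,1]
}}

```text
t: 12.22
tool_pos: [0.4498, 0.0792, 0.1578]
tool_rot: [-0.357, -3.121, 0.0]
contact_force: [-0.2, -1.2, 3.0]
opening: 0.0004
```

>>> {"name": "drive_tool", "arguments": {
  "moves": [0,0,0,0.0009,0.005,0,1,0,0,0,0.001,0.005,0,1,0,0,0,0.001,0.005,0,1,0,0,0,0.0011,0.005,0,1,0,0,0,0.0011,0.005,0,1]
}}

```text
t: 12.85
tool_pos: [0.4549, 0.1042, 0.1578]
tool_rot: [-0.357, -3.121, 0.0]
contact_force: [-0.3, -2.2, 3.5]
opening: -0.0001
```

>>> {"name": "drive_tool", "arguments": {
  "moves": [0,0,0,0.0013,0.0046,0,1,0,0,0,0.0013,0.0046,0,1,0,0,0,0.0013,0.0046,0,1,0,0,0,0.0013,0.0045,0,1,0,0,0,0.0013,0.004,0,1]
}}

```text
t: 13.48
tool_pos: [0.4614, 0.1265, 0.1578]
tool_rot: [-0.357, -3.121, -0.0]
contact_force: [-0.5, -1.3, 2.9]
opening: 0.0002
```

```bash
python3 - <<'E'
from h import *
o=ctrl.get_obs();print(o['tool_pos'],o['contact_force'])
cv2.imwrite('pics/w5.png',cv2.resize(ctrl.get_image('wrist')[220:420,170:470,::-1],None,fx=2.6,fy=2.6))
E
```

```text
[0.46138899 0.12645039 0.15779659] [-0.51909482 -1.3183577   2.92131399]
```

View pics/w5.png

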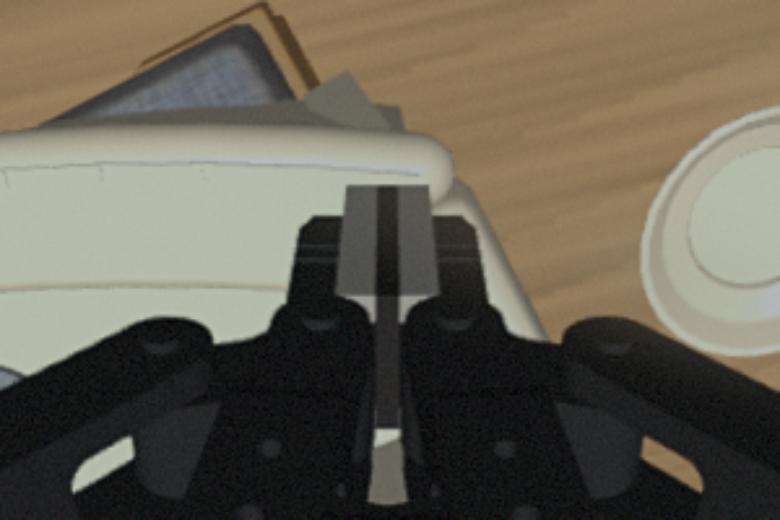

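The tips are at the far end of the flat (the end edge is about 7 mm beyond the tip centre). A last 3 mm, then straight up and away.

>>> {"name": "drive_tool", "arguments": {
  "moves": [0,0,0,0.0005,0.0015,0,1,0,0,0,0.0005,0.0015,0,1,0,0,0,0,0,0.002,1,0,0,0,0,0,0.01,1,0,0,0,0,0,0.03,1]
}}

```text
t: 14.15
tool_pos: [0.4609, 0.1291, 0.1985]
tool_rot: [-0.357, -3.117, 0.001]
contact_force: [0.4, -0.0, 0.2]
opening: -0.0003
```

>>> {"name": "drive_tool", "arguments": {
  "moves": [0,0,0,0,0,0.04,1,0,0,0,-0.02,0,0.04,1,0,0,0,-0.02,0,0.02,1,0,0,0,0,0,0,1,0,0,0,0,0,0,1]
}}

```text
t: 14.78
tool_pos: [0.4223, 0.1291, 0.2989]
tool_rot: [-0.357, -3.12, 0.0]
contact_force: [0.6, -0.4, -0.4]
opening: -0.0002
```

```bash
python3 - <<'E'
from h import *
o=ctrl.get_obs();print(o['t'],o['tool_pos'],o['contact_force'],abs(o['dq']).max())
a=cv2.resize(ctrl.get_image('scene')[:,:,::-1],(400,300)); b=cv2.resize(ctrl.get_image('top')[:,:,::-1],(400,300))
cv2.imwrite('pics/end.png',np.hstack([a,b]))
E
```

```text
14.775 [0.42229204 0.12908137 0.2988613 ] [ 0.61490019 -0.41078178 -0.37210382] 0.020187392934782163
```

View pics/end.png

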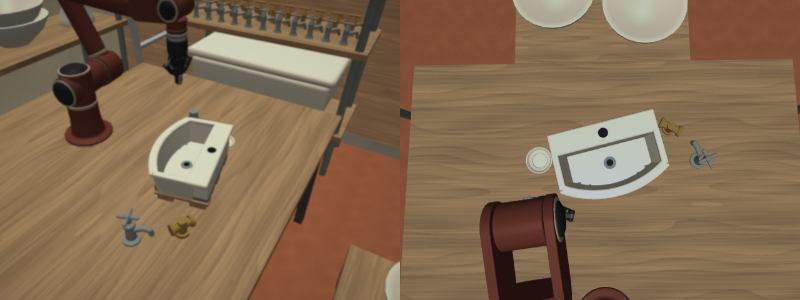

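The tool is clear at z=0.30. The tap, tee, dish and basin are where they were; the trap is hidden by the arm from above, but its top still shows at (193,112) in the scene half.

```bash
python3 -c "
from station import ctrl
print(ctrl.finish_job())"
```

```text
the job is handed in; nothing more can be done
None
```

I ran the shut fingertips along the whole bowed front rim in one stroke, from the tap end (right, -y) to the other end, and the job is handed in. I then lifted straight up and moved clear, finishing at about 14.8 s.

- **Force:** the upward force read 1.8–3.5 N at each check along the stroke, with about 0.5–1 N of noise. The basin sank about 2 mm, and I saw no jolts that would suggest a chip.
- **Path:** wrist pictures at the start, twice along the way and at the end showed the tips on the rim. An overlay of the fitted arc agreed with the rim edges to about 2 mm. The basin's back edge measured 354 mm against the 362 mm given, and I left that unresolved. The rim ends measured 360 mm.
- **End state:** nothing is touching the tool, which is at z = 0.30 m with contact force inside the noise. In the last pictures the tap, tee, dish and basin look unmoved. The arm hid the trap from the top camera, so I saw only its top, in the scene view, in its usual place.

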